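# Unhitch the basket dolly from the tug

## Robot

A 6-joint arm with a two-finger parallel gripper is mounted at the origin on the work surface. World frame = base frame: x ahead of the robot, y to its left, z up, the work surface at z = 0. Lengths are in mm, angles in rad, forces in N, time in s.
With the tool pointing down it reaches from about 300 to 875 mm from the base axis. Payload 6.4 kg.
Tool frame: the origin (TCP) lies midway between the tips of the shut fingers; the grasp point (between the pads) lies 19 mm behind it; z points along the fingers, x is the direction in which the jaws open and shut, and the axes are right-handed (so a half turn about z gives the same grasp; the last joint's range is limited). The gripper opens to 88 mm and grips with 3 to 60 N. Pads are 18 mm wide; open, the fingers measure 123 mm over their backs; the gripper's body (75 mm by 187 mm) begins 45 mm behind the grasp point.
Start: joints at [-1.516, 0.181, 1.607, -0, 1.354, -0.206], TCP at [148.281, -555.566, 238.714] pointing down, gripper open.
Joint ranges: [-2.99, 2.99], [-0.89, 2.07], [0.3, 2.58], [-1.14, 4.28], [0, 2.63], [-3.12, 3.12]. Speed limits (rad/s): [2.57, 2.57, 3.01, 3.14, 3.14, 3.14].

## Interface

Orientations are given as a rotation vector (axis times angle).
In Python, from cell import * gives the robot as it stands.
- The arm moves only by the tool drive_tool, never from a script. Its argument "steps" is text: rows parted by semicolons, each of 5 numbers parted by spaces: the shift along the tool's x, y, z in m, then the turn about the tool's z in degrees, then the opening, from 0 (shut) to 1 (fully open). In form: x y z roll fingers; .... A call has 1 to 12 rows; each row is the pose to reach, as a shift and turn from the pose commanded when the call began, along the tool's axes at that moment; what a row does not reach only later rows make up. A row lasts 1/10 s, in which the tool goes at most 50 mm and 8.59 degrees, less where a joint would pass 70% of its speed; a pose out of reach is approached as far as the arm can. A call with a gripper value outside its range is refused whole. The fingers move at their own pace and stop on an object; the grip force is fixed at half the most. Time passes only in rows, so rows that repeat a pose let the fingers close. It gives the time, the measured TCP pose, the force and the opening at its end, in the units of the state.
- get_obs(): the state, without advancing time (a new reading comes with each control period).
- capture(name): name is "side" or "top" or "wrist"; returns a dict with "img" (384x512x3 uint8, red, green, blue), "vfov" (degrees; the focal length in pixels is half the picture's height over the tangent of half this angle, whatever the lens; pixels are square), "cx", "cy" (the principal point, pixels), "R" (3x3) and "t" (3): a world point X has camera coordinates R X + t. Camera axes: x right, y down, z forward; pixel columns grow to the right and rows downward; lengths in mm; the calibration is good to about 2 mm. A picture is of the moment at which its call begins. There is no depth.
- finish_job(): hands the job in, once; it reports no verdict.
The state is a dict: "clock": time; "qpos": joint angles; "qvel": joint speeds; "effort": joint torques, N m; "tool_pos": TCP position; "ee_rot": TCP orientation; "contact_force": force on the tool from outside, world axes, zero at the start; "ft_torque": the same for the moment, N m; "gripper_width": opening from 0.0 (shut) to 1.0 (fully open).
Only numpy, scipy, OpenCV 4.12 (cv2) and the standard library are available. Lean on these libraries where they do the work, as an engineer would, in place of code of your own. Each camera call takes 0.05 s, during which the arm holds its last target.

## Task

Stop the battery tug by pushing the mushroom button on its switch box fully down, so that it stays down. Then unhitch the basket dolly: pull the hitch latch sideways against its spring, lift the tongue off the ball while the latch is pulled, and finish while holding the coupler still with the gripper, raised at least 80 mm above its seat on the ball. Do not shift the culture bottle, the wrench or the collar lying nearby.

Things in the scene. Friction and masses are not known exactly. Their poses are not given: they have to be found in the camera images.
- stop_top (a point): centre of the top of the plain grey mushroom stop button (head 42 mm across), which stands on a grey switch box (70 x 70 x 45 mm) on the tug's flat black top, 130 mm above the table. Unpressed, this point is 204 mm above the table. Pressed straight down.
- stop_button (a joint): travel of the stop button in m: 0 up, 0.008 fully down. It takes about 4 N to move and stays where it is left.
- ball (a point): centre of the steel hitch ball (50 mm across), 110 mm above the table, on the tug's ball mount. Its axes are those of the train: +y runs horizontally along the tongue from the ball towards the dolly, +x is horizontal and square to the tongue (the way the latch is pulled, away from the robot), z is up. The ball is hidden under the coupler while hitched.
- tongue: steel tongue hinged on the dolly, about 0.9 kg with coupler and latch; its origin lies on the hinge axis. It carries at its free end the coupler, a box-shaped steel housing 72 x 90 mm, top 144 mm above the table, that sits over the ball. Axes as ball when hitched. It swings up only, about the hinge, up to 1.1 rad, and falls back when let go. Cannot move sideways.
- hinge (a point): point on the tongue's hinge axis, fixed on the dolly: 300 mm from the ball along +y of the ball's axes, 115 mm above the table. The hinge axis is the x axis of ball.
- socket (a point): centre of the coupler's socket on the tongue: lies at ball when hitched, and rises with the tongue.
- latch_grip (a point): grip point on the latch's upright tab, a dark steel plate on top of the coupler: 14 mm thick along x, 26 mm wide along y, standing 50 mm up from a slide plate whose top is 149 mm above the table. The point is mid-tab, 20 mm below its top edge, 179 mm above the table when hitched, straight above the ball. Axes as ball, tilting with the tongue. Pinch it from above across its 14 mm.
- latch (a joint): slide of the latch along +x, in m: 0 shut (its pawl is under the ball, the tongue cannot rise), 0.020 at the stop. From about 0.013 the pawl is clear and the tongue can be lifted; the spring pulls it shut with 3 N at 0 and 9 N at the stop. Keep it pulled until the coupler has risen about 60 mm, or the pawl catches the ball.
- bottle: bystander: grey culture bottle with a white cap, 72 mm across, 150 mm tall, upright; origin at the centre of its underside
- wrench: bystander: steel wrench lying on the table; origin at its middle, underside
- collar: bystander: white plastic collar ring, 60 mm across, 22 mm high; origin at the centre of its underside

How it is judged:
By the outcome, as a careful person would: the job done as asked, in the order asked, and still so for the second after the job is handed in, while the arm keeps its last pose, push and grip.
It also fails if it takes over 42 s, if anything falls off the work surface, if the arm or the gripper's body presses on something with over 40 N, if the wrist force passes 120 N, or if a joint passes its speed limit or range.

## Working session

There is one attempt and no reset: what is moved stays moved. The work goes in short steps, Python scripts to look and compute and a tool call to move; the robot and the scene stay as the last step left them, time stands still between calls to the robot, and variables do not carry over. Pictures are saved under pics/ and viewed, and the job is handed in when it is done.

Besides the shell and the picture viewer there is one more tool, called after "Request:" by a JSON object that holds its "op" and its "data". drive_tool: Moves the arm, as the interface text tells. Its arguments: {"type":"object","properties":{"steps":{"type":"string"}},"required":["steps"]}

```bash
mkdir -p pics; ls; python3 - <<'E'
from cell import *
import cv2
o=get_obs(); print(o)
for n in ["side","top","wrist"]:
    c=capture(n); cv2.imwrite(f"pics/{n}0.png",c["img"][:,:,::-1])
    print(n,c["vfov"],c["cx"],c["cy"],c["R"],c["t"])
    import pickle; pickle.dump(c,open(f"{n}0.pkl","wb"))
E
```

```text
pics
{'clock': 0.0, 'qpos': array([-1.51630831e+00,  1.81512164e-01,  1.60800560e+00, -7.05087770e-06,
        1.35381279e+00, -2.06274923e-01]), 'qvel': array([-0.00128894, -0.00407474, -0.00090812, -0.00127713,  0.00118059,
       -0.00044152]), 'effort': array([ 1.37010426e-03, -4.33859968e+01, -3.41848433e+01,  7.04071554e-02,
        3.87559820e-02, -1.23515078e-04]), 'tool_pos': array([ 148.24385332, -555.00189434,  237.82754903]), 'ee_rot': array([-2.49036057e+00,  1.91296912e+00,  1.78586687e-03]), 'contact_force': array([-0.172652  ,  0.42622872,  0.29240739]), 'ft_torque': array([-0.02394083, -0.0206128 ,  0.00427036]), 'gripper_width': 0.9965447321208776}
side 42.29882686546781 256.2830560555717 192.6865133357142 [[ 0.998271   -0.05689654 -0.01475768]
 [-0.0483051  -0.65105462 -0.75749225]
 [ 0.03349063  0.75689542 -0.65267734]] [-511.94474052  195.54264092 1180.8511734 ]
top 51.790478551026006 255.7568642309112 196.49987780243498 [[-0.00219684 -0.99998303  0.00539587]
 [-0.99813016  0.0018631  -0.061096  ]
 [ 0.06108491 -0.00552    -0.99811731]] [ 130.99158855  541.88887411 1168.19742171]
wrist 63.97994500252665 255.0618884913019 197.59411012102595 [[ 0.25771045 -0.96622125 -0.00134551]
 [-0.92983672 -0.24838404  0.27149408]
 [-0.26265755 -0.06871576 -0.96243917]] [-574.18519352  -36.42775629  388.99634137]
```

View pics/side0.png

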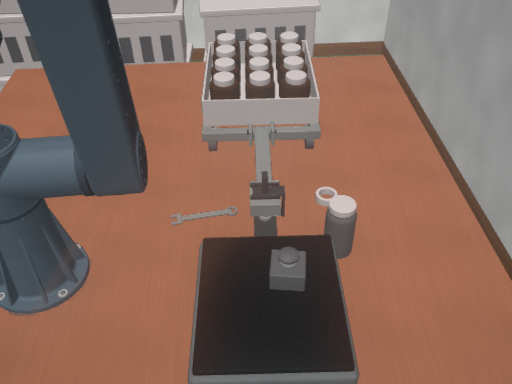

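View pics/top0.png

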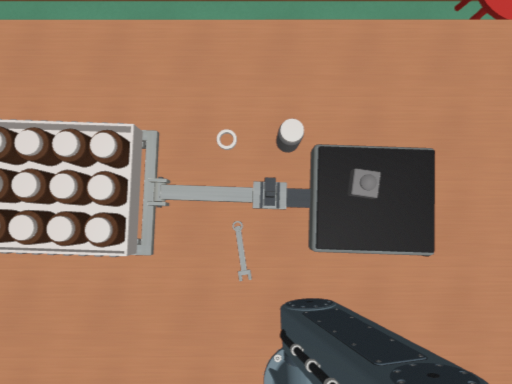

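View pics/wrist0.png

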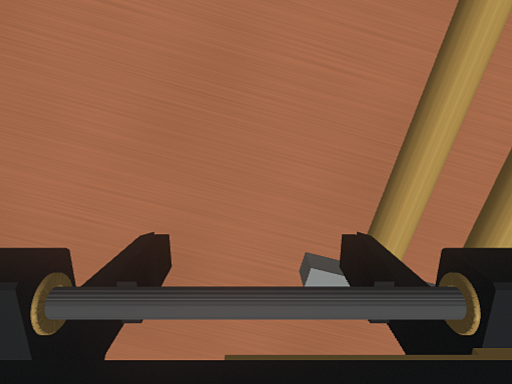

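```bash
python3 - <<'E'
import pickle,cv2
t=pickle.load(open("top0.pkl","rb"))["img"][:,:,::-1]
s=pickle.load(open("side0.pkl","rb"))["img"][:,:,::-1]
def crop(i,u,v,w,h,k,n): cv2.imwrite(n,cv2.resize(i[v:v+h,u:u+w],None,fx=k,fy=k,interpolation=cv2.INTER_CUBIC))
crop(t,240,110,160,110,5,"pics/tc.png")
crop(s,230,160,140,140,4,"pics/sc.png")
crop(t,140,165,160,60,5,"pics/tt.png")
E
```

```text
(no output)
```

View pics/tc.png

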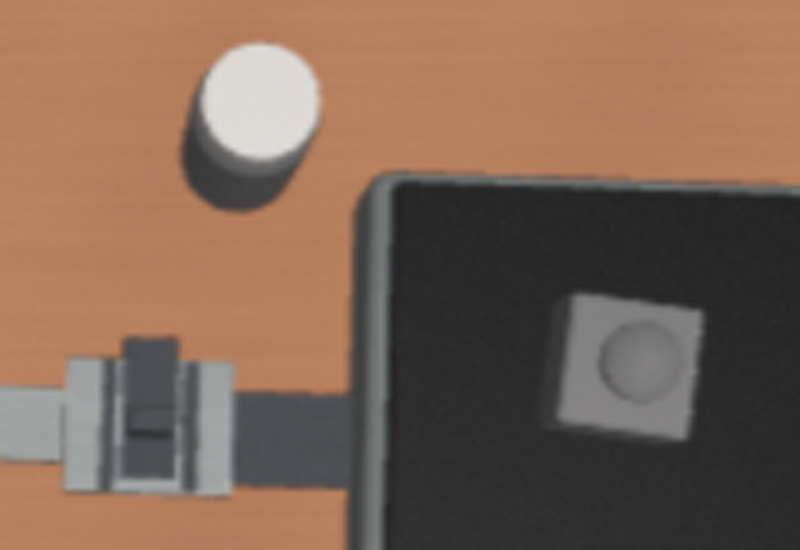

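View pics/sc.png

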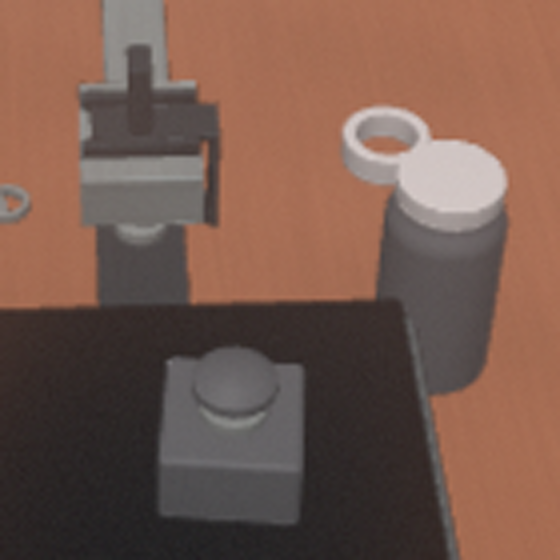

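View pics/tt.png

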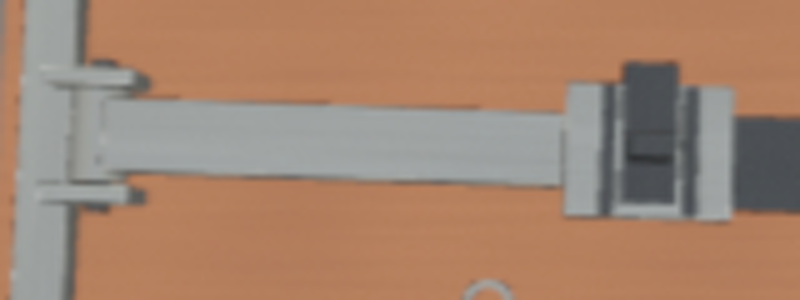

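```bash
cat > h.py <<'E'
import numpy as np,pickle,cv2
def K(c):
    f=192/np.tan(np.radians(c["vfov"]/2)); return f
def ray(c,uv,z):
    f=K(c); d=c["R"].T@np.array([(uv[0]-c["cx"])/f,(uv[1]-c["cy"])/f,1]); o=-c["R"].T@c["t"]
    return o+d*(z-o[2])/d[2]
def proj(c,X):
    p=c["R"]@np.array(X)+c["t"]; return p[:2]/p[2]*K(c)+[c["cx"],c["cy"]]
def cp(x,y,u,v,k): return (u+(x+.5)/k-.5, v+(y+.5)/k-.5)
def save(c,u,v,w,h,k,n): cv2.imwrite(n,cv2.resize(c["img"][v:v+h,u:u+w,::-1],None,fx=k,fy=k,interpolation=cv2.INTER_CUBIC))
E
python3 - <<'E'
from h import *
t=pickle.load(open("top0.pkl","rb"));s=pickle.load(open("side0.pkl","rb"))
T=lambda x,y,z:ray(t,cp(x,y,240,110,5),z).round(1)
S=lambda x,y,z:ray(s,cp(x,y,230,160,4),z).round(1)
print("button top",T(642,360,199),"side",S(236,378,198), S(236,347,204))
print("box top cen",T((573+703+690+557)/4,(293+310+438+420)/4,175))
cs=[(66,357),(233,363),(230,497),(66,490)]
for c in cs: print("coupler",T(*c,144))
print("cen",np.mean([T(*c,144) for c in cs],0))
print("tab top",T(152,422,199),"side tabtop",S(139,45,199))
a=ray(t,cp(105,135,140,165,5),130);b=ray(t,cp(560,150,140,165,5),130);print("tongue",a,b,np.arctan2(*(a-b)[[0,1]]))
for e in [((105,98),(560,113)),((105,172),(560,187))]:
    a=ray(t,cp(*e[0],140,165,5),130);b=ray(t,cp(*e[1],140,165,5),130);d=a-b;print(np.arctan2(d[0],d[1]))
print("bottle top",ray(t,cp(261,100,240,110,5),150), "collar",ray(t,(227,139),11))
print("wrench",ray(t,(237,223),5),ray(t,(245,278),5))
E
```

```text
button top [ 568.4 -154.5  199. ] side [ 569.3 -153.7  198. ] [ 570.7 -139.1  204. ]
box top cen [ 568.  -155.5  175. ]
coupler [575.9 138.4 144. ]
coupler [572.5  49.  144. ]
coupler [500.8  51.1 144. ]
coupler [504.7 138.5 144. ]
cen [538.475  94.25  144.   ]
tab top [537.2  94.8 199. ] side tabtop [540.6 106.3 199. ]
tongue [548.95005117 387.8996405  130.        ] [540.36421624 141.76174069 130.        ] 0.03486807658952271
0.03480452477327881
0.03493148269579077
bottle top [713.74728072  33.45788963 150.        ] collar [717.405268   216.72122752  11.        ]
wrench [463.02916522 186.46414708   5.        ] [299.1592897  162.47445907   5.        ]
```

```bash
cat > st.py <<'E'
from h import *
from cell import *
import sys
from scipy.spatial.transform import Rotation as Ro
o=get_obs(); R=Ro.from_rotvec(o["ee_rot"]).as_matrix(); p=o["tool_pos"]
print("t",round(o["clock"],2),"p",p.round(1),"F",o["contact_force"].round(1),"w",round(o["gripper_width"],3),"q",o["qpos"].round(3))
print("x axis",R[:,0].round(4),"z",R[:,2].round(4))
for d in (0.,np.pi):
    a=-0.035+d; xd=np.array([np.cos(a),np.sin(a),0]); l=R.T@xd; print("roll deg",np.degrees(np.arctan2(l[1],l[0])).round(2))
for tgt in [(568.4,-154.5,None)]+[eval(a) for a in sys.argv[1:]]:
    g=np.array([tgt[0],tgt[1],p[2] if tgt[2] is None else tgt[2]]); print(tgt,"tool shift mm",(R.T@(g-p)).round(1))
E
python3 st.py
```

```text
t 0.15 p [ 148.3 -555.1  238. ] F [-0.3 -0.6  0.3] w 1.001 q [-1.516  0.181  1.608  0.     1.354 -0.206]
x axis [ 0.2579 -0.9662 -0.0013] z [-0.      0.0013 -1.    ]
roll deg -73.05
roll deg 106.95
(568.4, -154.5, None) tool shift mm [-2.788e+02 -5.092e+02  5.000e-01]
```

Request:
{"op": "drive_tool", "data": {"steps": "-0.023 -0.042 -0.01 0 0; -0.046 -0.085 -0.01 -6 0; -0.07 -0.127 -0.01 -13 0; -0.093 -0.17 -0.01 -20 0; -0.116 -0.212 -0.01 -28 0; -0.14 -0.255 -0.01 -36 0; -0.163 -0.297 -0.01 -44 0; -0.186 -0.34 -0.01 -52 0; -0.21 -0.382 -0.01 -60 0; -0.233 -0.424 -0.01 -67 0; -0.256 -0.467 -0.01 -73 0; -0.279 -0.509 -0.01 -73 0"}}

```text
clock: 1.35
tool_pos: [569.3, -153.0, 248.5]
ee_rot: [3.141, -0.051, -0.0]
contact_force: [0.5, -1.0, -0.0]
gripper_width: 0.004
```

```bash
python3 st.py
```

```text
t 1.35 p [ 569.3 -153.   248.5] F [ 0.5 -1.  -0. ] w 0.004 q [-0.464  0.205  1.559 -0.     1.378 -0.431]
x axis [ 9.995e-01 -3.270e-02 -2.000e-04] z [-2.e-04 -0.e+00 -1.e+00]
roll deg 0.13
roll deg -179.87
(568.4, -154.5, None) tool shift mm [-0.8  1.6  0. ]
```

Request:
{"op": "drive_tool", "data": {"steps": "-0.001 0.0015 0.02 0 0; -0.001 0.0015 0.038 0 0; -0.001 0.0015 0.038 0 0"}}

```text
clock: 1.65
tool_pos: [565.5, -154.8, 207.5]
ee_rot: [-3.139, 0.055, 0.009]
contact_force: [-0.7, 0.8, -0.8]
gripper_width: 0.006
```

```bash
python3 st.py; python3 - <<'E'
from h import *
from cell import *
save(capture("side"),230,190,140,100,5,"pics/s1.png")
E
```

```text
t 1.65 p [ 565.5 -154.8  207.5] F [-0.7  0.8 -0.8] w 0.006 q [-0.469  0.238  1.604 -0.     1.305 -0.435]
x axis [ 0.9994 -0.0349 -0.0055] z [-0.0054  0.0027 -1.    ]
roll deg 0.01
roll deg -179.99
(568.4, -154.5, None) tool shift mm [ 2.9 -0.4 -0. ]
```

View pics/s1.png

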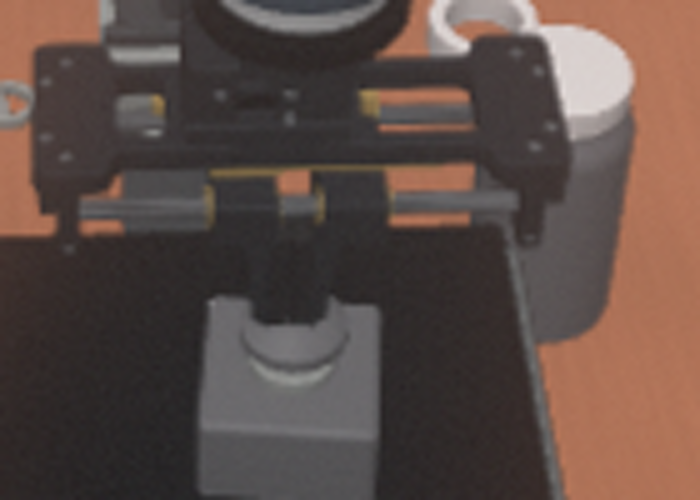

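Request:
{"op": "drive_tool", "data": {"steps": "0.002 0 0.002 0 0; 0.002 0 0.004 0 0; 0.002 0 0.006 0 0; 0.002 0 0.008 0 0"}}

```text
clock: 2.1
tool_pos: [569.3, -156.7, 203.4]
ee_rot: [3.14, -0.057, 0.002]
contact_force: [-0.9, 0.0, 3.7]
gripper_width: 0.01
```

Request:
{"op": "drive_tool", "data": {"steps": "0 0 0.002 0 0; 0 0 0.003 0 0; 0 0 0.004 0 0; 0 0 0.004 0 0"}}

```text
clock: 2.5
tool_pos: [569.3, -156.6, 198.9]
ee_rot: [3.14, -0.057, 0.001]
contact_force: [-0.1, -2.3, 2.4]
gripper_width: 0.005
```

Request:
{"op": "drive_tool", "data": {"steps": "0 0 0.001 0 0; 0 0 0.002 0 0; 0 0 0.003 0 0; 0 0 0.004 0 0; 0 0 0.004 0 0"}}

```text
clock: 3.0
tool_pos: [569.4, -156.6, 196.0]
ee_rot: [3.14, -0.056, 0.002]
contact_force: [-1.5, -1.6, 10.1]
gripper_width: 0.004
```

Request:
{"op": "drive_tool", "data": {"steps": "0 0 0.001 0 0; 0 0 0.002 0 0; 0 0 0.002 0 0"}}

```text
clock: 3.3
tool_pos: [569.5, -156.7, 195.9]
ee_rot: [3.14, -0.056, 0.003]
contact_force: [-7.1, 1.0, 21.0]
gripper_width: 0.008
```

Request:
{"op": "drive_tool", "data": {"steps": "0 0 -0.015 0 0; 0 0 -0.045 0 0; -0.006 -0.04 -0.055 0 0.4; -0.014 -0.08 -0.055 0 0.6; -0.02 -0.12 -0.055 0 0.7; -0.027 -0.16 -0.055 0 0.7; -0.033 -0.2 -0.055 0 0.7; -0.038 -0.235 -0.055 0 0.7; -0.04 -0.25 -0.055 0 0.7; -0.04 -0.25 -0.055 0 0.7; -0.04 -0.25 -0.055 0 0.7"}}

```text
clock: 4.4
tool_pos: [538.1, 94.4, 247.4]
ee_rot: [3.141, -0.056, -0.001]
contact_force: [0.1, 0.4, -0.6]
gripper_width: 0.697
```

```bash
python3 st.py "(538,94.3,160)"; python3 - <<'E'
from h import *
from cell import *
t=capture("top");save(t,230,130,170,110,4,"pics/t2.png")
s=capture("side");save(s,220,140,140,150,4,"pics/s2.png")
w=capture("wrist");save(w,0,0,512,384,1,"pics/w2.png")
print(proj(w,(538,94.3,199)),proj(w,(538,94.3,179)))
pickle.dump(w,open("w2.pkl","wb"))
E
```

```text
t 4.4 p [538.1  94.4 247.4] F [ 0.1  0.4 -0.6] w 0.697 q [-4.300e-02  1.100e-01  1.669e+00 -1.000e-03  1.363e+00 -8.000e-03]
x axis [ 9.994e-01 -3.540e-02 -6.000e-04] z [-6.e-04 -5.e-04 -1.e+00]
roll deg -0.03
roll deg 179.97
(568.4, -154.5, None) tool shift mm [3.910e+01 2.477e+02 1.000e-01]
(538, 94.3, 160) tool shift mm [-0.   0.1 87.4]
[253.69745905 218.40453884] [253.8546565  209.19817654]
```

View pics/t2.png

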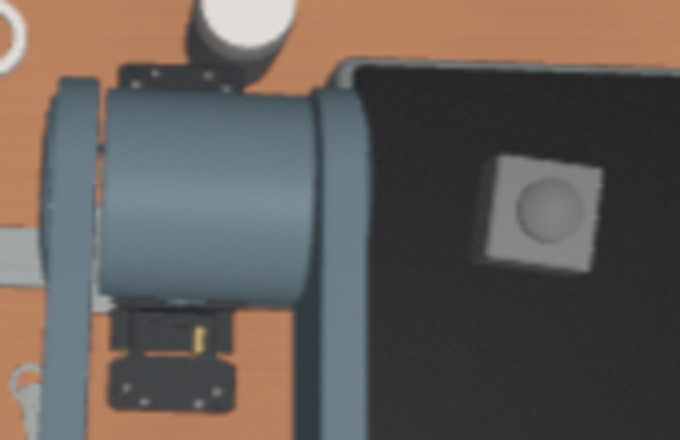

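View pics/s2.png

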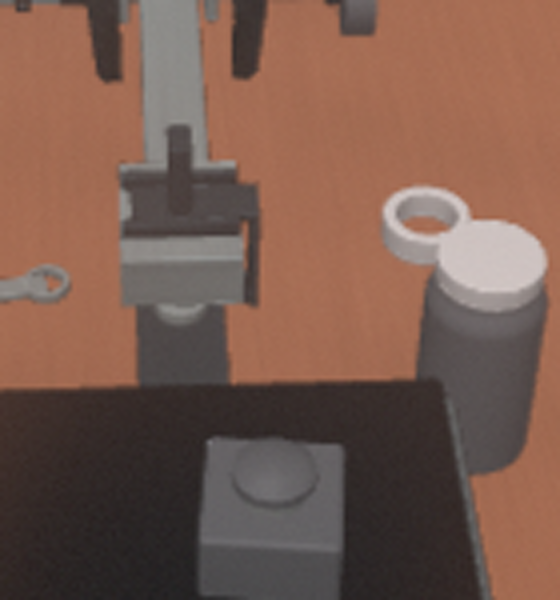

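View pics/w2.png

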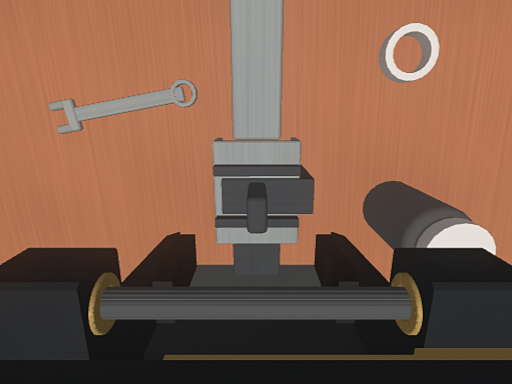

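Request:
{"op": "drive_tool", "data": {"steps": "0.0015 0 0.03 0 0.6; 0.0015 0 0.06 0 0.5; 0.0015 0 0.08 0 0.5; 0.0015 0 0.087 0 0.5; 0.0015 0 0.087 0 0.5; 0.0015 0 0.087 0 0.5"}}

```text
clock: 5.15
tool_pos: [540.4, 94.4, 161.8]
ee_rot: [3.141, -0.058, 0.002]
contact_force: [-0.1, 0.1, 0.5]
gripper_width: 0.5
```

```bash
python3 st.py "(539.5,94.3,160)"; python3 - <<'E'
from h import *
from cell import *
s=capture("side");save(s,220,140,140,110,5,"pics/s3.png")
w=capture("wrist");save(w,130,130,250,200,3,"pics/w3.png")
E
```

```text
t 5.15 p [540.4  94.4 161.8] F [-0.1  0.1  0.5] w 0.5 q [-0.044  0.204  1.745 -0.     1.191 -0.007]
x axis [ 0.9993 -0.0367  0.0015] z [ 1.5e-03 -1.0e-04 -1.0e+00]
roll deg -0.1
roll deg 179.9
(568.4, -154.5, None) tool shift mm [3.710e+01 2.477e+02 1.000e-01]
(539.5, 94.3, 160) tool shift mm [-0.9  0.1  1.8]
```

View pics/s3.png

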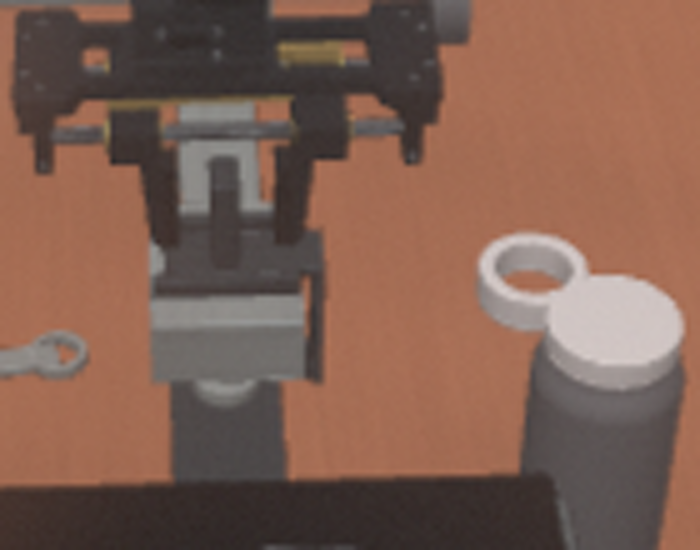

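View pics/w3.png

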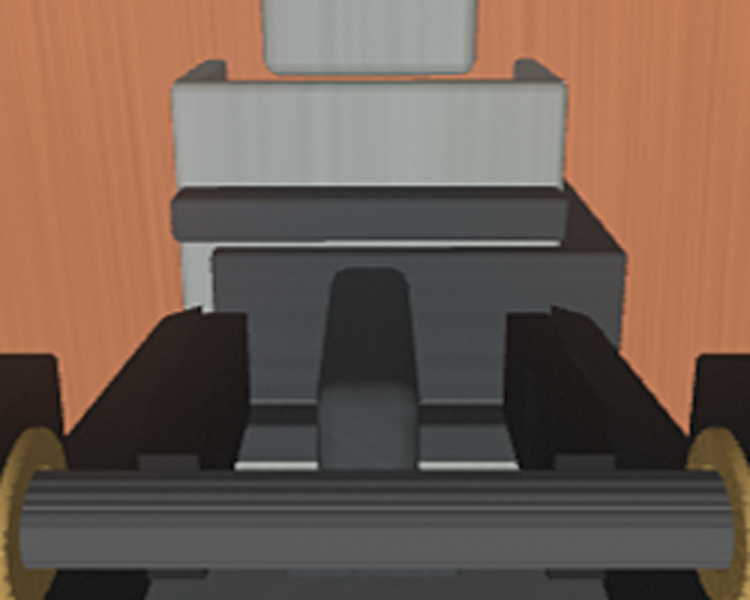

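Request:
{"op": "drive_tool", "data": {"steps": "-0.001 0 0.0015 0 0.3; -0.001 0 0.0015 0 0.15; -0.001 0 0.0015 0 0; -0.001 0 0.0015 0 0; -0.001 0 0.0015 0 0; -0.001 0 0.0015 0 0; -0.001 0 0.0015 0 0"}}

```text
clock: 5.95
tool_pos: [539.3, 95.0, 159.5]
ee_rot: [-3.141, 0.057, -0.003]
contact_force: [5.0, 0.5, -2.7]
gripper_width: 0.156
```

Request:
{"op": "drive_tool", "data": {"steps": "0.003 0 0 0 0; 0.006 0 0 0 0; 0.009 0 0 0 0; 0.012 0 0 0 0; 0.015 0 0 0 0; 0.017 0 0 0 0; 0.0185 0 0 0 0; 0.0185 0 0 0 0; 0.0185 0 0 0 0"}}

```text
clock: 6.85
tool_pos: [555.5, 94.4, 159.4]
ee_rot: [3.141, -0.056, -0.006]
contact_force: [-8.6, -0.5, 8.7]
gripper_width: 0.154
```

```bash
python3 st.py; python3 - <<'E'
from h import *
from cell import *
s=capture("side");save(s,220,140,140,110,5,"pics/s4.png")
import numpy as np
for th in np.arange(0,0.40,0.03):
    y=-300*np.cos(th)+64*np.sin(th); z=300*np.sin(th)+64*np.cos(th); zs=300*np.sin(th)-5*np.cos(th)+5
    print(round(th,2),"dy",round(y+300,1),"dz",round(z-64,1),"socket",round(zs,1))
E
```

```text
t 6.85 p [555.5  94.4 159.4] F [-8.6 -0.5  8.7] w 0.154 q [-0.042  0.242  1.704 -0.     1.2   -0.006]
x axis [ 0.9994 -0.0355 -0.0041] z [-4.1e-03 -1.0e-04 -1.0e+00]
roll deg -0.03
roll deg 179.97
(568.4, -154.5, None) tool shift mm [ 21.7 248.3  -0. ]
0.0 dy 0.0 dz 0.0 socket 0.0
0.03 dy 2.1 dz 9.0 socket 9.0
0.06 dy 4.4 dz 17.9 socket 18.0
0.09 dy 7.0 dz 26.7 socket 27.0
0.12 dy 9.8 dz 35.5 socket 35.9
0.15 dy 12.9 dz 44.1 socket 44.9
0.18 dy 16.3 dz 52.7 socket 53.8
0.21 dy 19.9 dz 61.1 socket 62.6
0.24 dy 23.8 dz 69.5 socket 71.5
0.27 dy 27.9 dz 77.7 socket 80.2
0.3 dy 32.3 dz 85.8 socket 88.9
0.33 dy 36.9 dz 93.8 socket 97.5
0.36 dy 41.8 dz 101.6 socket 106.0
0.39 dy 46.9 dz 109.3 socket 114.4
```

View pics/s4.png

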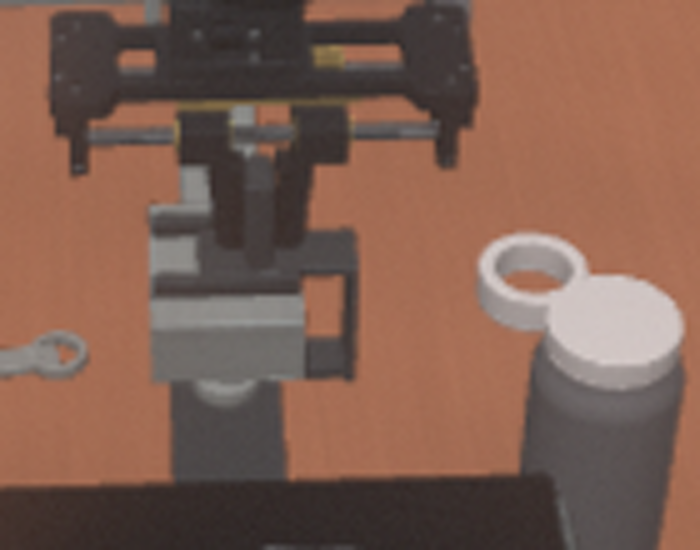

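Request:
{"op": "drive_tool", "data": {"steps": "0.0015 0 0 0 0; 0.0015 -0.001 -0.0045 0 0; 0.0015 -0.002 -0.009 0 0; 0.0015 -0.0032 -0.0135 0 0; 0.0015 -0.0044 -0.018 0 0; 0.0015 -0.0044 -0.018 0 0"}}

```text
clock: 7.5
tool_pos: [555.1, 97.8, 174.7]
ee_rot: [3.139, -0.056, -0.015]
contact_force: [-6.4, -4.0, -6.5]
gripper_width: 0.154
```

```bash
python3 st.py; python3 - <<'E'
from h import *
from cell import *
s=capture("side");save(s,220,140,140,110,5,"pics/s5.png")
E
```

```text
t 7.5 p [555.1  97.8 174.7] F [-6.4 -4.  -6.5] w 0.154 q [-0.035  0.228  1.687 -0.003  1.236  0.002]
x axis [ 0.9993 -0.0356 -0.0094] z [-0.0095 -0.0021 -1.    ]
roll deg -0.03
roll deg 179.97
(568.4, -154.5, None) tool shift mm [ 22.2 251.7   0.4]
```

View pics/s5.png

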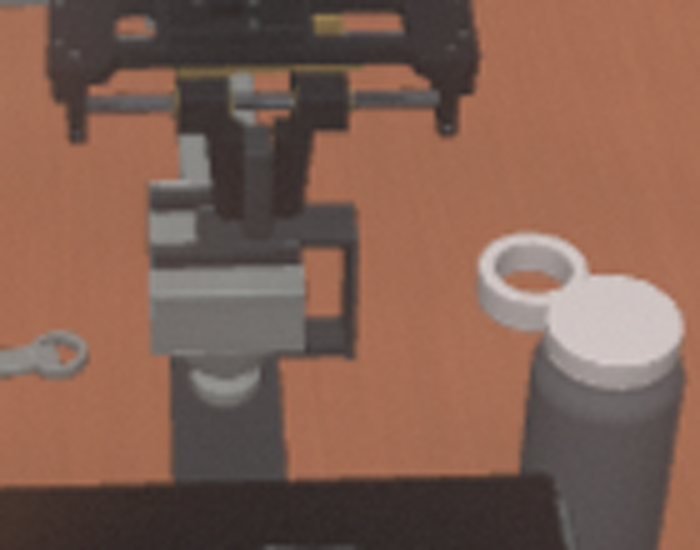

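Request:
{"op": "drive_tool", "data": {"steps": "0.001 -0.0026 -0.009 0 0; 0.001 -0.0054 -0.0176 0 0; 0.001 -0.0085 -0.026 0 0; 0.001 -0.0119 -0.0348 0 0; 0.001 -0.0119 -0.0348 0 0"}}

```text
clock: 8.05
tool_pos: [557.2, 109.4, 210.4]
ee_rot: [3.138, -0.056, -0.013]
contact_force: [-8.4, -6.1, -3.7]
gripper_width: 0.158
```

Request:
{"op": "drive_tool", "data": {"steps": "0 -0.0036 -0.0084 0 0; 0 -0.0075 -0.0168 0 0; 0 -0.0116 -0.025 0 0; 0 -0.016 -0.0331 0 0; 0 -0.0206 -0.041 0 0; 0 -0.0255 -0.0489 0 0; 0 -0.0255 -0.0489 0 0; 0 -0.0255 -0.0489 0 0"}}

```text
clock: 8.85
tool_pos: [558.2, 134.0, 258.8]
ee_rot: [3.136, -0.057, -0.013]
contact_force: [-8.8, -8.4, -2.5]
gripper_width: 0.153
```

```bash
python3 st.py; python3 - <<'E'
from h import *
from cell import *
s=capture("side");save(s,0,0,512,384,1.5,"pics/s6.png");save(s,200,90,160,150,4,"pics/s6c.png")
t=capture("top");save(t,0,0,512,384,1.5,"pics/t6.png")
w=capture("wrist");save(w,0,0,512,384,1,"pics/w6.png")
pickle.dump((s,t),open("st6.pkl","wb"))
E
```

```text
t 8.85 p [558.2 134.  258.8] F [-8.8 -8.4 -2.5] w 0.153 q [ 0.031  0.169  1.58  -0.004  1.402  0.068]
x axis [ 0.9993 -0.0362 -0.0085] z [-0.0087 -0.0044 -1.    ]
roll deg -0.07
roll deg 179.93
(568.4, -154.5, None) tool shift mm [ 20.6 288.    1.2]
```

View pics/s6.png

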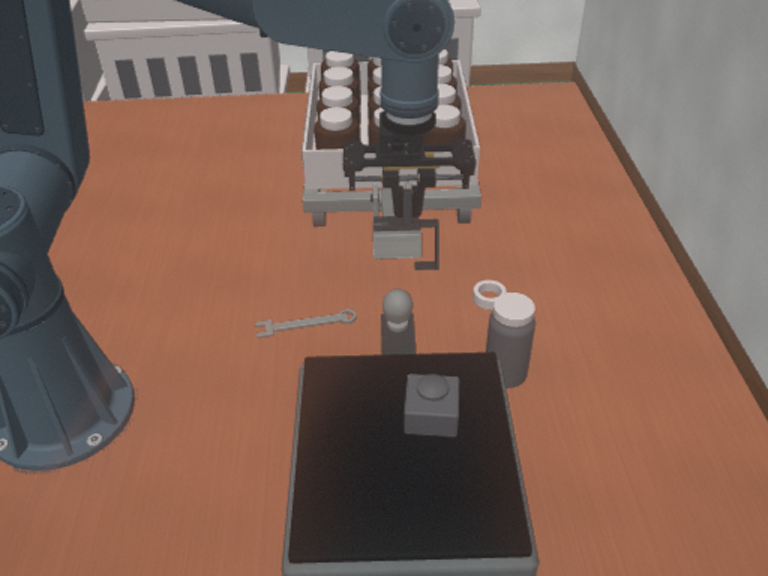

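View pics/s6c.png

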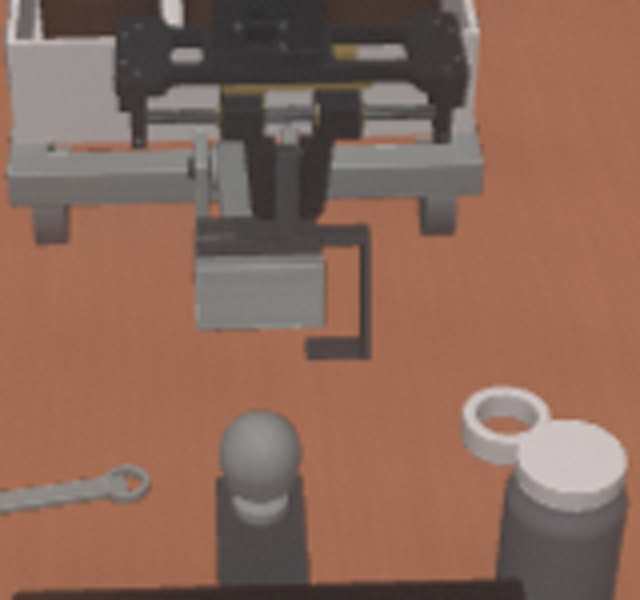

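View pics/w6.png

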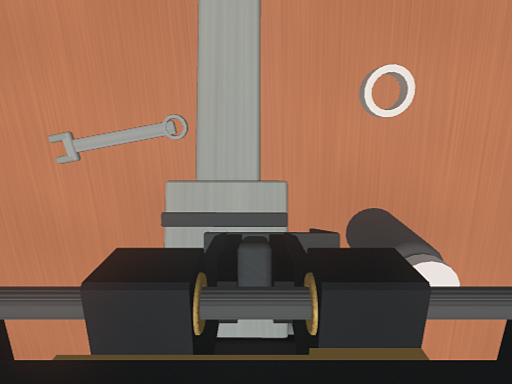

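View pics/t6.png

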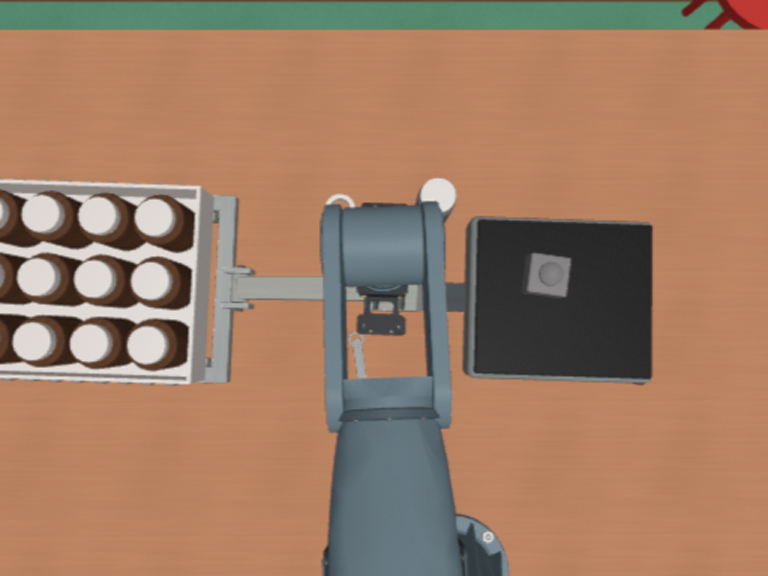

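```bash
python3 - <<'E'
from h import *
s,t=pickle.load(open("st6.pkl","rb"))
a=-0.035; ex=np.array([np.cos(a),np.sin(a),0]); ey=np.array([-np.sin(a),np.cos(a),0]); ez=np.array([0,0,1])
b=np.array([538.8,94.3,110]); h=b+300*ey+5*ez
for th in (0.27,0.31,0.35,0.39):
    def P(x,y,z):
        y2=y*np.cos(th)+z*np.sin(th); z2=-y*np.sin(th)+z*np.cos(th)
        u=proj(s,h+x*ex+y2*ey+z2*ez); return ((u-[200,90])*4).round()
    # top front edge corners of coupler, z=144
    print(th,P(-36,-345,29),P(36,-345,29))
from cell import get_obs; o=get_obs(); print(o["clock"],o["tool_pos"],o["contact_force"])
E
```

```text
0.27 [192. 315.] [322. 312.]
0.31 [191. 291.] [322. 288.]
0.35 [191. 267.] [322. 263.]
0.39 [190. 242.] [321. 238.]
9.0 [558.15989834 133.91271259 258.64663253] [-8.34964645 -7.54227802 -2.26253446]
```

Request:
{"op": "drive_tool", "data": {"steps": "0 0 0 0 0; 0 0 0 0 0; 0 0 0 0 0; 0 0 0 0 0; 0 0 0 0 0"}}

```text
clock: 9.5
tool_pos: [558.2, 133.9, 258.6]
ee_rot: [3.137, -0.057, -0.014]
contact_force: [-7.9, -7.9, -0.5]
gripper_width: 0.153
```

```bash
python3 - <<'E'
from h import *
from cell import *
o=get_obs(); print(o["clock"],o["tool_pos"],o["gripper_width"],abs(o["qvel"]).max())
t=capture("side");save(t,200,90,160,150,4,"pics/s7.png")
print(finish_job())
E
```

```text
9.5 [558.16116015 133.92475635 258.63126614] 0.15289520663468503 0.0017703645537378969
the job is handed in; nothing more can be done
None
```

View pics/s7.png

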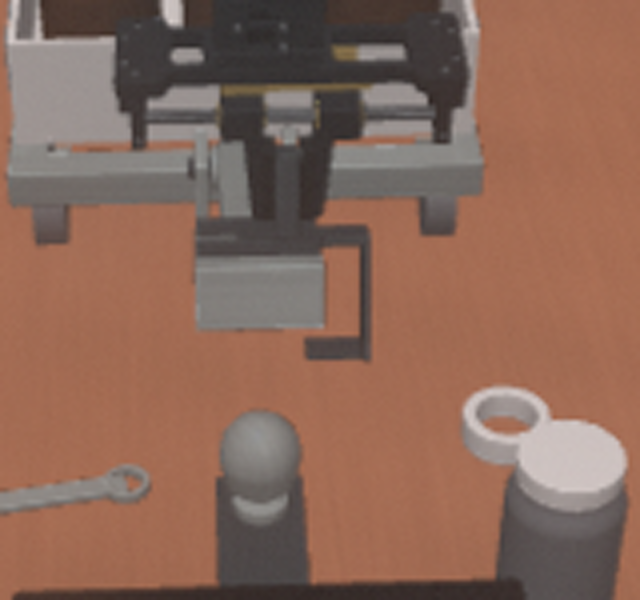

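The tug's stop button is down and the basket dolly is unhitched. The gripper was holding the coupler raised, and I handed the job in at about 9.5 s.

- **Button:** I pushed the button down with the shut fingers until the tip stopped at 196 mm, its full 8 mm of travel. The force there was about 21 N. Later pictures show it still down.
- **Unhitching:** I pinched the latch tab, pulled it about 16 mm in +x, and lifted along the hinge arc, still pinching it.
- **Final hold:** The last side picture shows the coupler clear of the ball. The tongue angle in the side picture before it (about 0.36 rad) and the arm's own position (about 0.35 rad) both put the coupler about 103–105 mm above its seat. Over the last half second the arm stayed still to within 0.1 mm, and the grip opening did not change.
- **Bystanders:** The bottle, wrench and collar look unmoved in the pictures; I did not measure their positions again at the end.
- **One odd reading:** The vertical force on the wrist at the end was only 0.5–2.5 N, less than the roughly 5 N I expected from the tongue's weight. About 8 N along the tongue suggests a small sideways strain in the hold, but neither the readings nor the pictures show any slip.

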